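# Plug in the trigger and hold the printing block square in the copy board's corner

### The job

Take the wireless camera trigger out of its wooden holder and plug its jack fully into the socket on top of the camera control box, and let go of it. Then put the oblong printing block, copper face up, on the copy board and press it into the corner of the two fences, long side flush against the long fence and one end against the short fence. Finish still holding it there with the fingers, pressed against both fences; leave the other things on the desk where they are.

Things in the scene. Friction and masses are not known exactly. Their poses are not given: they have to be found in the camera images.
- trigger: Wireless trigger: black cylinder 25 mm across, 42 mm tall, with a steel jack 7 mm across and 28 mm long (last 3 mm tapered) pointing down from the middle of its underside; 40 g. Origin at the centre of the cylinder's underside, where the jack begins; z up along its axis. It starts upright, jack loosely in the holder's hole, underside resting on the holder's top 40 mm above the desk.
- jack_tip (a point): Tip of the trigger's jack, 28 mm below the trigger's origin on its axis.
- holder: Light wooden block 55 x 55 x 40 mm (fixed) with a 12 mm wide, 34 mm deep hole in the middle of its top, in which the trigger stands. Origin at the centre of its underside on the desk; z up.
- control_box: Grey camera control box, 90 mm (its x) by 70 mm (its y), 45 mm tall, fixed to the desk. Socket in the top on its -x half, dark display on the +x half. Origin at the centre of its underside; z up. Holder and control box may change places between starts.
- socket (a point): Mouth of the socket: round hole 8 mm across, 32 mm deep, 2 mm chamfer, straight down into the box's top face (45 mm above the desk), 20 mm from the box's centre towards its -x end. Two grey dots 8 mm across, 25 mm to either side along y, only mark its place. When home, the trigger's underside rests on the box's top. z up.
- block: The oblong printing block: brown wood with a copper face on top, 50 mm (its x) by 100 mm (its y) by 28 mm tall, 0.2 kg nominal (0.14 to 0.28 kg). Lies copper face up on the desk. Origin at the centre of its underside; z up. Either end may go to the short fence.
- board: Grey copy board, 220 mm (its x) by 240 mm (its y), 12 mm thick, fixed to the desk, turned a little. Origin at the centre of its underside; z up. Two fences on it meet in a corner at its +x, +y end. Its top is not slippery (friction about that of dry wood): a block pressed down on it drags.
- long_fence: Long fence: aluminium bar 15 mm thick, 240 mm long along the board's y, standing 10 mm above the board's top along its +x edge; its inner face looks to the board's -x. Origin at the middle of its underside, on the board's top. Rigid, not slippery: a block pressed on it drags along it.
- short_fence: Short fence: aluminium bar 15 mm thick, 100 mm long along the board's x, standing 10 mm above the board's top along its +y edge; its inner face looks to the board's -y. Origin at the middle of its underside, on the board's top. Rigid, not slippery: a block pressed on it drags along it.
- corner (a point): The inner corner where the two fences' inner faces meet, on the board's top surface (12 mm above the desk). Axes are the board's: the free area lies to -x and -y. With the block home, the block's centre is 25 mm to -x and 50 mm to -y of this point.
- spare_block: A square printing block, 50 x 50 x 28 mm, same materials, loose on the desk; a bystander. Oblong and square block may change places between starts. Origin at the centre of its underside.
- magnifier: Black magnifying glass lying flat, lens frame 90 mm wide, handle 110 mm long; bystander. Origin under the lens centre.
- brush: Brush lying on the desk at the far right; bystander. Origin on its underside.
- jar: Closed jar, 60 mm wide, 80 mm tall, beyond the board; bystander. Origin at the centre of its underside.
- weight: Brass knobbed weight, 44 mm wide, 45 mm tall, near the control box and holder; bystander. Origin at the centre of its underside.
- bone_folder: Flat white folding tool, 140 x 20 x 5 mm, beyond the blocks; bystander. Origin at the centre of its underside.

How it is judged:
On the way, in this order (a step that is already met when the one before it is completed fails the run):
1. the trigger's jack is fully in the control box's socket and the trigger is let go (horizontal distance between jack_tip and socket below 0.004 m and z of jack_tip in the frame of socket below -0.025 m and angle between the z axis of trigger and the z axis of control_box, either way round below 0.08 rad and contact force between the fingers and trigger below 0.1 N), for 0.2 s.
2. the oblong block lies on the copy board, flush in the corner, pressed by the fingers against both fences (x of block in the frame of corner between -0.028 and -0.022 m and y of block in the frame of corner between -0.053 and -0.047 m and z of block in the frame of corner between -0.004 and 0.004 m and angle between block's own z axis and vertical below 0.05 rad and angle between the y axis of block and the y axis of board, either way round below 0.03 rad and contact force between block and long_fence above 1 N and contact force between block and short_fence above 1 N and contact force between the fingers and block above 1 N), for 0.2 s.
At the end, for the whole second after the job is handed in: Jack 25 mm deep or more, on axis within 4 mm, upright within 0.08 rad, untouched. Oblong block flat on the board, face up, within 3 mm and 0.03 rad of fully home in the corner, over 1 N on each fence, fingers on it with over 1 N, at rest (all of step 1 and all of step 2 and linear speed of block below 0.01 m/s); the arm keeps its last pose, push and grip.
It fails at once if a bystander is moved more than 30 mm (distance of any of spare_block, magnifier, brush, jar, weight, bone_folder from where it was at the start of the episode above 0.03 m).
It also fails if it takes over 61 s, if anything falls off the work surface, if the arm or the gripper's body presses on something with over 40 N, if the wrist force passes 120 N, or if a joint passes its speed limit or range.

### The arm

A 7-joint arm with a two-finger parallel gripper is mounted at the origin on the work surface. World frame = base frame: x ahead of the robot, y to its left, z up, the work surface at z = 0. Lengths are in m, angles in rad, forces in N, time in s.
With the tool pointing down it reaches from about 0.425 to 0.875 m from the base axis. Payload 4.7 kg.
Tool frame: the origin (TCP) lies between the finger pads; the fingertips stand 17 mm ahead of it and the grasp point (between the pads) lies 2 mm behind it (arm.tcp_to_tips is the distance from the TCP to the fingertips, in m); y points along the fingers, x is the direction in which the jaws open and shut, and the axes are right-handed (so a half turn about y gives the same grasp; the last joint's range is limited). The gripper opens to 85 mm and grips with 20 to 120 N. Pads are 22 mm wide; open, the fingers measure 114 mm over their backs; the gripper's body (76 mm by 85 mm) begins 54 mm behind the grasp point. The pads swing forward as they close: fully open they stand 13 mm farther back than shut.
Start: joints at [-1.233, 0.321, -0.07, 1.45, 0.023, 1.371, -0.057], TCP at [0.207, 0.616, 0.248] pointing down, gripper open.
Joint ranges: [-2.86, 2.86], [-0.3, 2.09], [-1.38, 1.24], [0.06, 2.45], [-1.56, 4.7], [0.09, 2.05], [-2.69, 2.69]. Speed limits (rad/s): [2.57, 2.57, 3.14, 3.14, 3.14, 3.14, 3.14].

### API

Orientations are given as a unit quaternion [w, x, y, z].
In Python, from bench import arm gives the robot as it stands. The module is installed in compiled form; this text tells all that it offers.
- The arm moves only by the shell command python3 -m handwheel 'ROWS' [FORCE]. ROWS is JSON, one flat list of numbers, 7 for each row, row after row: the shift along the tool's x, y, z normalised to -1 to 1, where 1 is 600 mm, then the turn, a rotation vector about the tool's x, y, z normalised to -1 to 1, where 1 is pi rad, then the opening, from 0 (shut) to 1 (fully open). A call has 1 to 8 rows; each row shifts and turns the commanded pose from where the row before left it, along the tool's axes as they then stand; what a row does not reach is not made up. A row lasts 1/12 s, in which the tool goes at most 41.7 mm and 7.16 degrees, less where a joint would pass 70% of its speed; a pose out of reach is approached as far as the arm can. A call with a number of a shift or a turn outside -1 to 1 is refused whole. A call with a gripper value outside its range is refused whole. The fingers move at their own pace and stop on an object; FORCE is the grip in N (left out, the last holds). Time passes only in rows, so rows that do not move let the fingers close. It gives the time, the measured TCP pose, the force and the opening at its end, in the units of the state.
- arm.get_state(): the state, without advancing time (a new reading comes with each control period).
- arm.capture(name): name is "scene" or "top"; returns a dict with "frame" (384x512x3 uint8, red, green, blue), "range_z" (384x512 float32, m along the optical axis (not along the pixel's ray), 0 where there is no reading), "mtx" (3x3 intrinsics, pixels), "k1" (the pictures are not rectified: a ray, as slopes to the right and down, at radius r is drawn at 1 + k1 r^2 times it, then the intrinsics apply), "origin" and "rotation" of the camera in the world. Camera axes: x right, y up, looking along -z (the intrinsics and any distortion apply to the point x, -y, -z); pixel columns grow to the right and rows downward; lengths in m; the calibration is good to about 2 mm. A picture is of the moment at which its call begins.
- arm.sign_off(): hands the job in, once; it reports no verdict.
The state is a dict: "time": time; "q": joint angles; "joint_vel": joint speeds; "joint_torque": joint torques, N m; "tcp_pos": TCP position; "ee_rot": TCP orientation; "contact_force": force on the tool from outside, world axes, zero at the start; "torque": the same for the moment, N m; "grip_width": finger opening in m.
Only numpy, scipy, OpenCV 4.12 (cv2) and the standard library are available. Lean on these libraries where they do the work, as an engineer would, in place of code of your own. Each camera call takes 0.05 s, during which the arm holds its last target. There are 200 camera calls.

## Working session

There is one attempt and no reset: what is moved stays moved. The work goes in short steps, Python scripts to look and compute and a shell command to move; the robot and the scene stay as the last step left them, time stands still between calls to the robot, and variables do not carry over. Pictures are saved under pics/ and viewed, about 8 in all and at most 12, crops included, and the job is handed in when it is done.

```bash
mkdir -p pics; cat > h.py <<'E'
import numpy as np, cv2
from bench import arm
def cap(n):
    c=arm.capture(n); c={k:(np.array(v) if k!='k1' else v) for k,v in c.items()}; return c
def save(c,name,crop=None,scale=1):
    f=c['frame'][:,:,::-1]
    if crop: f=f[crop[1]:crop[3],crop[0]:crop[2]]
    cv2.imwrite('pics/'+name,cv2.resize(f,None,fx=scale,fy=scale,interpolation=cv2.INTER_CUBIC))
def slopes(c,uv):
    K=c['mtx'].astype(float); uv=np.array(uv,float).reshape(-1,2)
    d=np.stack([(uv[:,0]-K[0,2])/K[0,0],(uv[:,1]-K[1,2])/K[1,1]],1); s=d.copy()
    for _ in range(30): s=d/(1+c['k1']*(s**2).sum(1,keepdims=True))
    return s
def rot(c):
    R=c['rotation']
    if R.shape==(4,):
        from scipy.spatial.transform import Rotation as Q
        R=Q.from_quat(R[[1,2,3,0]]).as_matrix()
    return R
def onplane(c,uv,z):
    s=slopes(c,uv); r=np.c_[s[:,0],-s[:,1],-np.ones(len(s))]@rot(c).T; o=c['origin']
    return o+r*((z-o[2])/r[:,2])[:,None]
def bydepth(c,uv):
    uv=np.array(uv).reshape(-1,2).astype(int); s=slopes(c,uv); z=c['range_z'][uv[:,1],uv[:,0]]
    return c['origin']+(np.c_[s[:,0],-s[:,1],-np.ones(len(s))]*z[:,None])@rot(c).T
E
python3 - <<'E'
from h import *
print(arm.get_state())
for n in ('scene','top'):
    c=cap(n); save(c,n+'0.png',scale=1.5); print(n,c['origin'],c['rotation'],c['mtx'],c['k1'])
E
```

```text
{'time': 0.0, 'q': array([-1.2328815 ,  0.32181745, -0.07008065,  1.45175469,  0.02260829,
        1.37079851, -0.05693189]), 'joint_vel': array([-0.0007777 ,  0.00081246, -0.00107611, -0.00012829, -0.0007553 ,
        0.00135199,  0.00100894]), 'joint_torque': array([-3.27549142e-04, -4.93589187e+01, -3.82850049e-01, -3.14332902e+01,
        1.26595498e-02,  1.16051763e-02, -1.31549137e-05]), 'tcp_pos': array([0.20669938, 0.61568812, 0.24718705]), 'ee_rot': array([-0.57361878,  0.57450395,  0.41231221, -0.413407  ]), 'contact_force': array([-0.27745178, -0.54807027,  0.2273314 ]), 'torque': array([ 0.03658786, -0.02515972,  0.01262114]), 'grip_width': 0.08569457705182246}
scene [1.1857856  0.06500378 0.58433425] [0.60546764 0.28450656 0.30252348 0.67892894] [[351.11067796   0.         251.94716795]
 [  0.         351.11067796 186.57271041]
 [  0.           0.           1.        ]] -0.025755683472525003
top [ 0.5093816  -0.00911904  1.15715075] [-0.70523575 -0.03088403  0.0269803   0.70778582] [[462.18150438   0.         256.30891051]
 [  0.         462.18150438 191.27133331]
 [  0.           0.           1.        ]] -0.08764600145924457
```

View pics/top0.png

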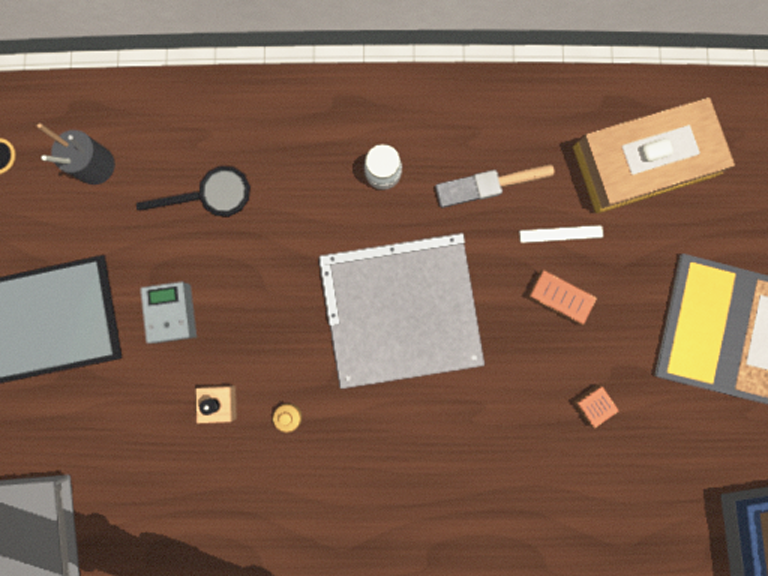

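View pics/scene0.png

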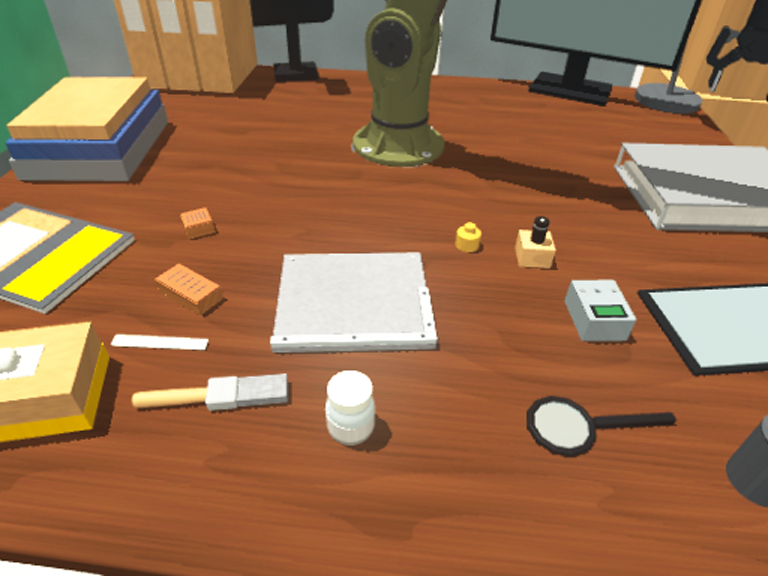

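Top view (1.5x): control box at (167,312), holder and trigger at (213,405), weight (287,418), board corners (322,257) to (483,365) with the fence corner upper left, oblong block (563,297), square block (597,407). I'll measure these now.

```bash
python3 - <<'E'
from h import *
c=cap('top'); f=c['frame']; hsv=cv2.cvtColor(f,cv2.COLOR_RGB2HSV)
save(c,'crop1.png',(85,180,215,300),6)
save(c,'crop2.png',(205,150,330,265),6)
def big(m,box):
    mm=np.zeros_like(m); x0,y0,x1,y1=box; mm[y0:y1,x0:x1]=m[y0:y1,x0:x1]
    cs,_=cv2.findContours(mm,cv2.RETR_EXTERNAL,cv2.CHAIN_APPROX_NONE); return max(cs,key=cv2.contourArea)
def rect(ct,z,name):
    P=onplane(c,ct.reshape(-1,2),z)[:,:2]; r=cv2.minAreaRect((P*1000).astype(np.float32)); print(name,r); return r
H,S,V=[hsv[:,:,i].astype(int) for i in range(3)]
# copper
cop=((H<12)&(S>110)&(V>170)).astype(np.uint8)
rect(big(cop,(340,170,410,225)),.028,'oblong'); rect(big(cop,(370,250,420,290)),.028,'square')
hold=((H>10)&(H<25)&(V>170)&(S>60)).astype(np.uint8)
rect(big(hold,(120,245,165,290)),.04,'holder')
trig=(V<60).astype(np.uint8); rect(big(trig,(128,255,152,285)),.082,'trigtop')
grey=((S<50)&(V>110)).astype(np.uint8); rect(big(grey,(85,180,140,235)),.045,'box')
b=big(grey,(205,150,330,265)); rect(b,.012,'board'); 
dp=c['range_z']
for n,u in dict(oblong=(375,198),holder=(150,262),trig=(139,270),box=(112,212),board=(270,210),fence=(260,166),desk=(200,230)).items(): print(n,bydepth(c,[u]))
c=cap('scene'); save(c,'crop3.png',(300,120,440,240),5)
E
```

```text
oblong ((584.6854858398438, -295.7269287109375), (98.0662612915039, 49.251220703125), 62.07005310058594)
square ((406.13043212890625, -349.593505859375), (48.00538635253906, 49.10589599609375), 32.248008728027344)
holder ((412.5907287597656, 272.39849853515625), (55.419551849365234, 56.18476104736328), 0.6009504199028015)
trigtop ((414.353759765625, 269.0141906738281), (18.714500427246094, 28.29249382019043), 26.46912384033203)
box ((561.4801025390625, 354.4715576171875), (92.71713256835938, 72.25347900390625), 7.963781356811523)
board ((565.51953125, -29.9598388671875), (223.0626220703125, 244.18258666992188), 8.849138259887695)
oblong [[ 0.58437415 -0.29514239  0.026935  ]]
holder [[0.43054614 0.2546181  0.03806801]]
trig [[0.41484429 0.27053739 0.0797755 ]]
box [[0.55137388 0.34758553 0.04602869]]
board [[ 0.5564148  -0.03658475  0.01759487]]
fence [[ 0.66553448 -0.01236129  0.02005268]]
desk [[ 0.50766044  0.13851158 -0.00167067]]
```

View pics/crop1.png

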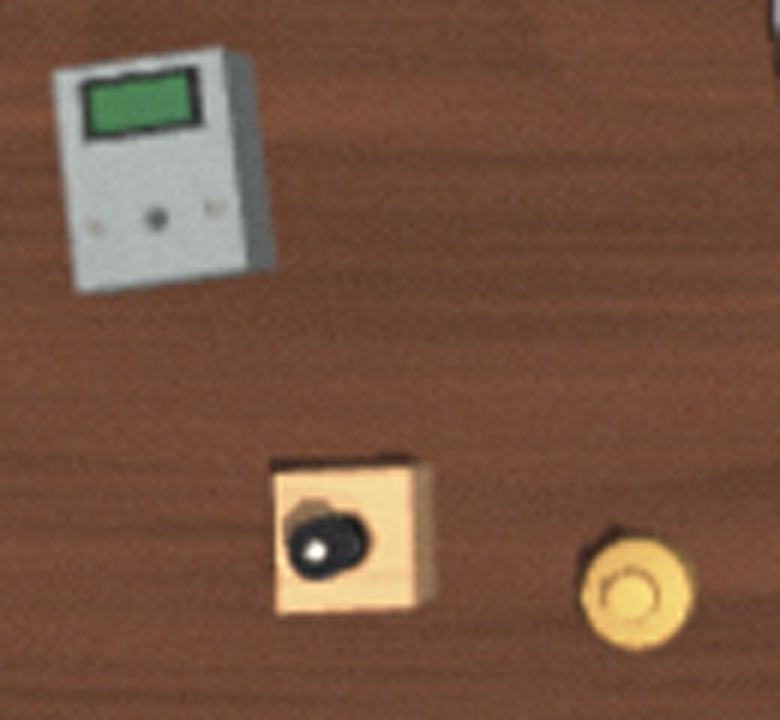

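View pics/crop2.png

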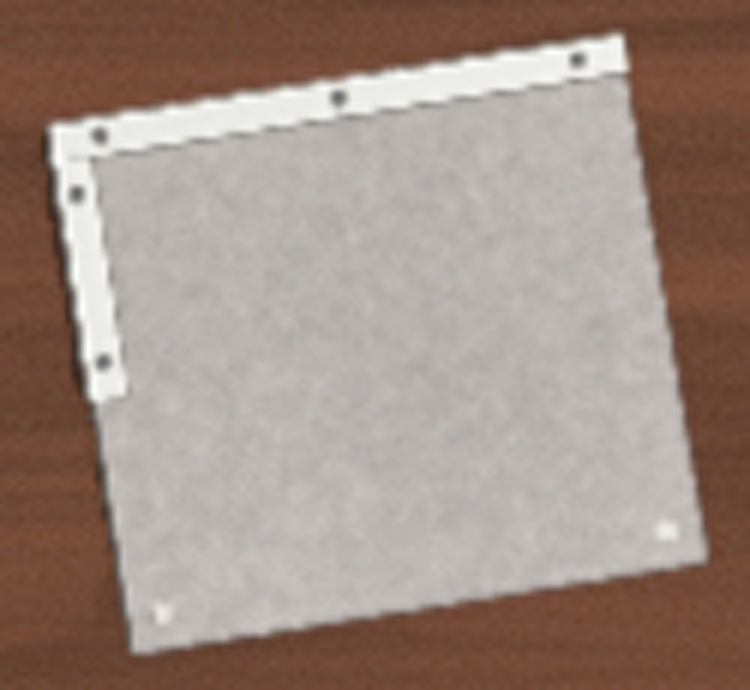

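View pics/crop3.png

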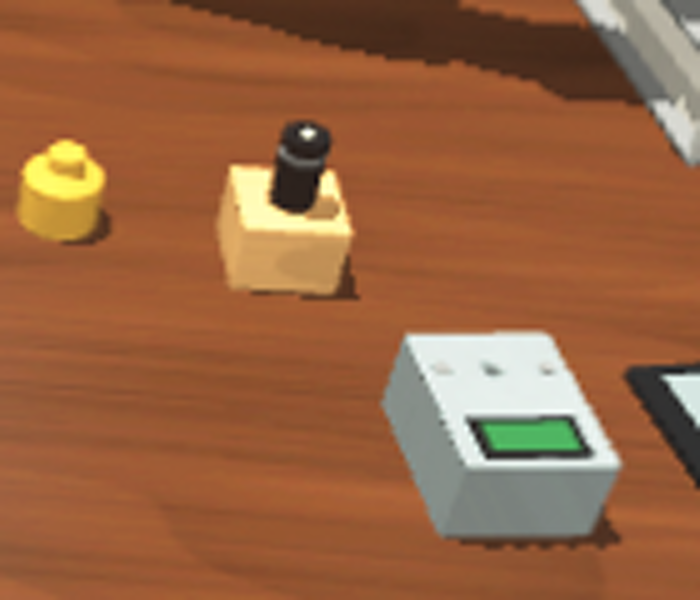

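Crops: the socket is at crop1 (156,219) with its dots at (94,227) and (216,209). The trigger stands off-centre on the holder. In crop2 the inner fence corner is at (97,157), with the fences running to (630,73) and (125,393). Next I'll triangulate these and check the tool frame.

```bash
cat >> h.py <<'E'
from scipy.spatial.transform import Rotation as Q
def toolR(s=None):
    s=s or arm.get_state(); q=s['ee_rot']; return Q.from_quat([q[1],q[2],q[3],q[0]])
def go(target,yaw=None):
    "delta in tool axes (normalised) to target TCP, turn for tool-x yaw (mod pi), plus tilt fix"
    s=arm.get_state(); R=toolR(s); M=R.as_matrix(); d=M.T@(np.array(target)-s['tcp_pos'])
    y=np.arctan2(M[1,0],M[0,0])
    print('tcp',s['tcp_pos'].round(4),'toolx yaw deg',np.degrees(y).round(2),'tilt',np.degrees(np.arccos(-M[2,2])).round(2),'F',s['contact_force'].round(1),'w',s['grip_width'].round(4),'t',round(s['time'],2))
    print('shift norm',(d/.6).round(4),'rows>=',np.ceil(np.linalg.norm(d)/.0415))
    ty=y if yaw is None else y+(yaw-y+np.pi/2)%np.pi-np.pi/2
    x=[np.cos(ty),np.sin(ty),0]; z=[0,0,-1]; T=np.array([x,np.cross(z,x),z]).T
    rv=(R.inv()*Q.from_matrix(T)).as_rotvec(); print('turn norm',(rv/np.pi).round(4),'rows>=',np.ceil(np.degrees(np.linalg.norm(rv))/7.1))
E
python3 - <<'E'
from h import *
t=cap('top'); s=cap('scene')
def px(x,y,x0,y0,k): return ((x+.5)/k-.5+x0,(y+.5)/k-.5+y0)
T=lambda x,y:px(x,y,85,180,6); B=lambda x,y:px(x,y,205,150,6); S=lambda x,y:px(x,y,300,120,5)
print('top socket,dots',onplane(t,[T(156,219),T(94,227),T(216,209)],.045).round(4))
print('scene socket,dots',onplane(s,[S(491,370),S(548,369),S(441,368)],.045).round(4))
print('scene trig base L,R,front; top centre',onplane(s,[S(273,203),S(313,211),S(293,210)],.04).round(4),onplane(s,[S(306,136)],.082).round(4))
print('top trig top ctr ~',onplane(t,[T(317,546)],.082).round(4))
print('holder corners scene',onplane(s,[S(230,167),S(335,169),S(352,232),S(220,232)],.04).round(4))
print('fence inner .022: corner, long end, short end',onplane(t,[B(97,157),B(630,73),B(125,393)],.022).round(4))
go([.4126,.2724,.2])
E
```

```text
top socket,dots [[0.5415 0.3512 0.045 ]
 [0.5383 0.3768 0.045 ]
 [0.5455 0.3266 0.045 ]]
scene socket,dots [[0.5475 0.3504 0.045 ]
 [0.5433 0.3776 0.045 ]
 [0.5491 0.3271 0.045 ]]
scene trig base L,R,front; top centre [[0.4211 0.265  0.04  ]
 [0.4254 0.2852 0.04  ]
 [0.4259 0.2748 0.04  ]] [[0.4193 0.2732 0.082 ]]
top trig top ctr ~ [[0.4137 0.2737 0.082 ]]
holder corners scene [[0.391  0.2455 0.04  ]
 [0.3851 0.3022 0.04  ]
 [0.4411 0.3031 0.04  ]
 [0.4502 0.2348 0.04  ]]
fence inner .022: corner, long end, short end [[ 0.6414  0.0848  0.022 ]
 [ 0.6755 -0.1353  0.022 ]
 [ 0.5441  0.0731  0.022 ]]Traceback (most recent call last):
  File "<stdin>", line 11, in <module>
  File "h.py", line 33, in go
    print('tcp',s['tcp_pos'].round(4),'toolx yaw deg',np.degrees(y).round(2),'tilt',np.degrees(np.arccos(-M[2,2])).round(2),'F',s['contact_force'].round(1),'w',s['grip_width'].round(4),'t',round(s['time'],2))
                                                                                                                                                                ^^^^^^^^^^^^^^^^^^^^^
AttributeError: 'float' object has no attribute 'round'
```

```bash
sed -i "s/s\['grip_width'\].round(4)/round(float(s['grip_width']),4)/" h.py; python3 - <<'E'
from h import *
go([.4165,.2735,.16])
print(toolR().as_matrix().round(3))
E
```

```text
tcp [0.2068 0.6161 0.2479] toolx yaw deg 71.45 tilt 90.0 F [-0.7  0.7  0. ] w 0.0852 t 0.3
shift norm [-0.43    0.1469 -0.513 ] rows>= 10.0
turn norm [-5.e-01  2.e-04 -2.e-04] rows>= 13.0
[[ 0.318 -0.    -0.948]
 [ 0.948 -0.001  0.318]
 [-0.001 -1.    -0.   ]]
```

```bash
python3 - <<'E'
s=open('h.py').read()
s=s.replace("np.arccos(-M[2,2])","np.arccos(min(1,-M[2,1]))").replace("x=[np.cos(ty),np.sin(ty),0]; z=[0,0,-1]; T=np.array([x,np.cross(z,x),z]).T","x=[np.cos(ty),np.sin(ty),0]; yy=[0,0,-1]; T=np.array([x,yy,np.cross(x,yy)]).T")
open('h.py','w').write(s)
E
python3 -c "
from h import *
go([.4165,.2735,.16])"
python3 -m handwheel '[-0.043,0.0,-0.0513,0,0,0,1, -0.043,0.0,-0.0513,0,0,0,1, -0.043,0.0,-0.0513,0,0,0,1, -0.043,0.0,-0.0513,0,0,0,1, -0.043,0.0,-0.0513,0,0,0,1, -0.043,0,-0.0513,0,0,0,1, -0.043,0,-0.0513,0,0,0,1, -0.043,0,-0.0513,0,0,0,1]' 30
python3 -m handwheel '[-0.043,0.03,-0.0513,0,0,0,1, -0.043,0.03,-0.0513,0,0,0,1, 0,0.04,0,0,0,0,1, 0,0.04,0,0,0,0,1, 0,0,0,0,0,0,1]'
python3 - <<'E'
from h import *
go([.4165,.2735,.07])
s=cap('scene'); save(s,'s1.png',(300,60,440,180),5)
E
```

```text
tcp [0.2068 0.6161 0.2479] toolx yaw deg 71.45 tilt 0.04 F [-0.7  0.7  0. ] w 0.0852 t 0.3
shift norm [-0.43    0.1469 -0.513 ] rows>= 10.0
turn norm [ 0.      0.     -0.0002] rows>= 1.0
time: 0.97
tcp_pos: [0.3753, 0.3404, 0.2486]
ee_rot: [0.574, -0.574, -0.413, 0.413]
contact_force: [-0.9, 1.0, -0.7]
grip_width: 0.085
time: 1.38
tcp_pos: [0.4122, 0.2747, 0.162]
ee_rot: [-0.574, 0.575, 0.41, -0.415]
contact_force: [-1.2, 0.2, -1.1]
grip_width: 0.0854
tcp [0.4122 0.2747 0.162 ] toolx yaw deg 71.34 tilt 0.45 F [-1.2  0.2 -1.1] w 0.0854 t 1.38
shift norm [ 0.0014  0.1533 -0.0082] rows>= 3.0
turn norm [-0.0014 -0.     -0.0021] rows>= 1.0
```

View pics/s1.png

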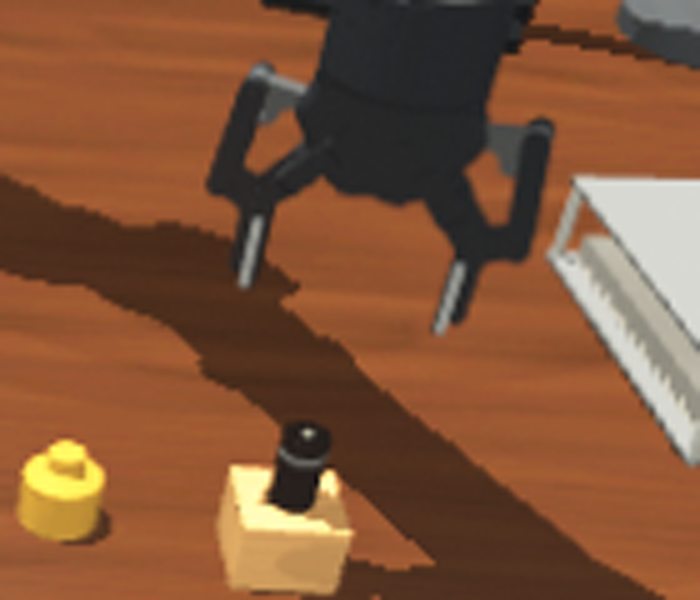

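Fingertips are at crop (245,285) and (440,330), open, well above the trigger at (306,437) and clear of the weight. The pads are 22 mm wide, which covers the few mm of x uncertainty, so I'll descend and grip.

```bash
python3 - <<'E'
from h import *
s=cap('scene')
S=lambda x,y:((x+.5)/5-.5+300,(y+.5)/5-.5+60)
for z in (.145,.158): print(onplane(s,[S(245,285),S(440,330)],z).mean(0))
E
python3 -m handwheel '[0.0015,0.05,-0.004,-0.0014,0,-0.002,1, 0,0.05,-0.004,0,0,0,1, 0,0.0533,0,0,0,0,1, 0,0,0,0,0,0,1, 0,0,0,0,0,0,0,0,0,0,0,0,0,0]' 30
python3 -m handwheel '[0,0,0,0,0,0,0,0,0,0,0,0,0,0,0,0,0,0,0,0,0,0,0,0,0,0,0,0,0,0,0,0,0,0,0,0,0,0,0,0,0,0]' 30
python3 -c "
from h import *
go([.4165,.2735,.07])"
```

```text
[0.39778752 0.27936722 0.145     ]
[0.42110456 0.27302415 0.158     ]
time: 1.98
tcp_pos: [0.4209, 0.2785, 0.0768]
ee_rot: [0.574, -0.574, -0.417, 0.409]
contact_force: [1.2, 0.4, 1.1]
grip_width: 0.064
time: 2.48
tcp_pos: [0.4203, 0.2769, 0.0759]
ee_rot: [-0.574, 0.574, 0.416, -0.41]
contact_force: [-1.5, -3.1, 6.2]
grip_width: 0.0243
tcp [0.4203 0.2769 0.0759] toolx yaw deg 71.43 tilt 0.52 F [-1.5 -3.1  6.2] w 0.0243 t 2.48
shift norm [-0.0075  0.0097  0.0043] rows>= 1.0
turn norm [ 0.0017 -0.      0.0023] rows>= 1.0
```

```bash
python3 -m handwheel '[0,-0.04,0,0,0,0,0, 0,-0.04,0,0,0,0,0, 0,-0.04,0,0,0,0,0, 0,0,0,0,0,0,0,0,0,0,0,0,0,0]'
python3 -c "
from h import *
go([.4203+.128,.2769+.0773,.15],None)"
```

```text
time: 2.9
tcp_pos: [0.4201, 0.2775, 0.1482]
ee_rot: [0.574, -0.574, -0.417, 0.409]
contact_force: [-0.1, -0.1, -1.4]
grip_width: 0.0241
tcp [0.4201 0.2775 0.1482] toolx yaw deg 71.45 tilt 0.68 F [-0.1 -0.1 -1.4] w 0.0241 t 2.9
shift norm [ 1.892e-01 -1.000e-04 -1.619e-01] rows>= 4.0
turn norm [ 0.002  -0.      0.0032] rows>= 1.0
```

```bash
python3 -m handwheel '[0.0473,0,-0.0405,0.002,0,0.003,0, 0.0473,0,-0.0405,0,0,0,0, 0.0473,0,-0.0405,0,0,0,0, 0.0473,0,-0.0405,0,0,0,0, 0,0,0,0,0,0,0, 0,0,0,0,0,0,0, 0,0,0,0,0,0,0]'
python3 - <<'E'
from h import *
go([.548,.354,.15])
s=cap('scene'); save(s,'s2.png',(350,90,450,200),6)
t=cap('top'); save(t,'t2.png',(70,150,190,250),5)
a=cv2.imread('pics/s2.png');b=cv2.imread('pics/t2.png'); cv2.imwrite('pics/b2.png',np.hstack([cv2.resize(a,(500,550)),cv2.resize(b,(300,250)).repeat(1,0) if 0 else np.pad(cv2.resize(b,(300,250)),((0,300),(0,0),(0,0)))]))
E
```

```text
time: 3.48
tcp_pos: [0.5464, 0.3525, 0.1444]
ee_rot: [-0.574, 0.574, 0.41, -0.415]
contact_force: [0.7, -0.3, 0.2]
grip_width: 0.0243
tcp [0.5464 0.3525 0.1444] toolx yaw deg 71.44 tilt 0.41 F [ 0.7 -0.3  0.2] w 0.0243 t 3.48
shift norm [ 0.0031 -0.0094 -0.0017] rows>= 1.0
turn norm [-0.0012 -0.     -0.0019] rows>= 1.0
```

View pics/b2.png

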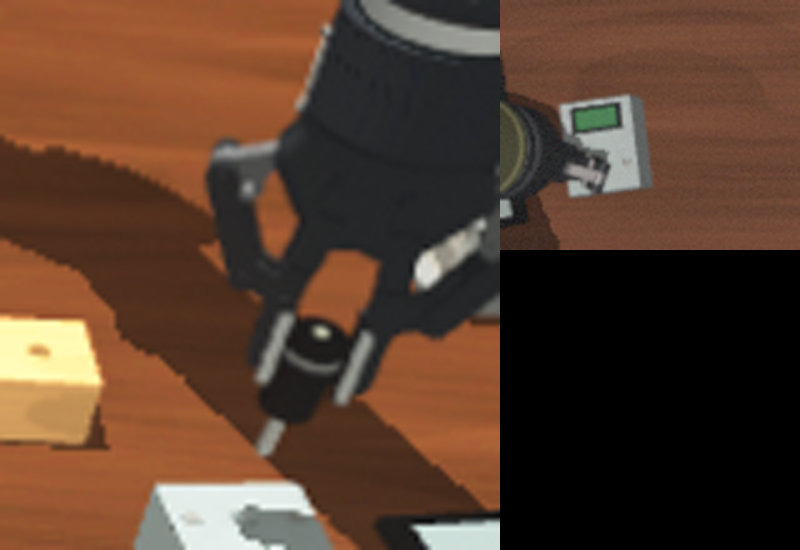

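Scene crop (5x): the jack tip is at (265,452), hanging above the box, and the trigger sits square in the fingers. I'll compare the tip with the socket in the same camera.

```bash
python3 - <<'E'
from h import *
s=cap('scene')
S=lambda x,y:((x+.5)/5-.5+350,(y+.5)/5-.5+90)
for z in (.0785,.0805,.0825): print(onplane(s,[S(264,453)],z))
print('hole',onplane(s,[S(38,351)],.04)); print('trig top',onplane(s,[S(319,337)],.0805+.07))
E
```

```text
[[0.53844323 0.35306887 0.0785    ]]
[[0.54100274 0.3519299  0.0805    ]]
[[0.54356224 0.35079093 0.0825    ]]
hole [[0.41818215 0.27315959 0.04      ]]
trig top [[0.54735967 0.35315358 0.1505    ]]
```

```bash
python3 -m handwheel '[-0.0016,0.02,-0.0058,-0.001,0,-0.002,0, 0,0.023,0,0,0,0,0, 0,0,0,0,0,0,0, 0,0,0,0,0,0,0]'
python3 - <<'E'
from h import *
go([.548,.354,.15])
s=cap('scene'); save(s,'s3.png',(370,140,450,200),10)
E
```

```text
time: 3.97
tcp_pos: [0.5491, 0.3507, 0.1194]
ee_rot: [0.574, -0.574, -0.413, 0.413]
contact_force: [0.4, -1.0, -0.0]
grip_width: 0.0243
tcp [0.5491 0.3507 0.1194] toolx yaw deg 71.45 tilt 0.08 F [ 0.4 -1.  -0. ] w 0.0243 t 3.97
shift norm [ 0.0047 -0.051   0.0035] rows>= 1.0
turn norm [-0.0001  0.      0.0004] rows>= 1.0
```

View pics/s3.png

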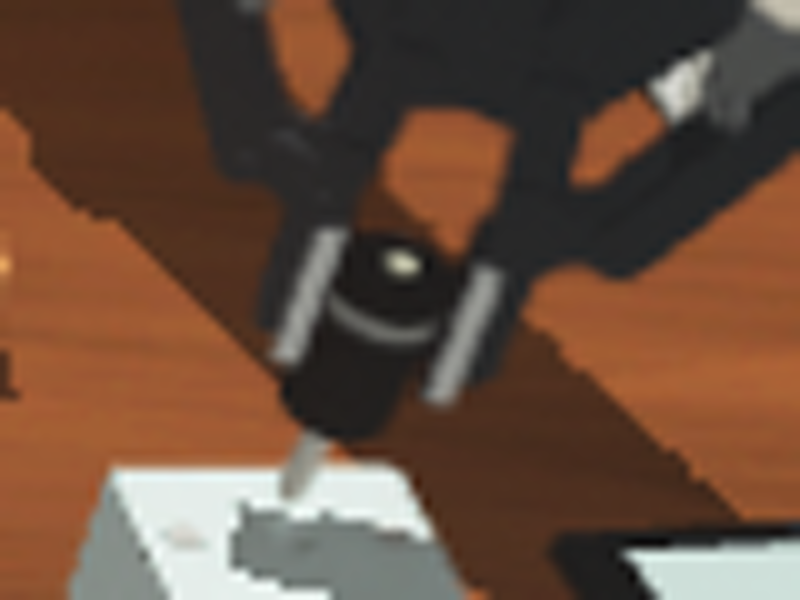

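The jack tip is at (290,497) and the socket should be at (287,541), under the shadow. The left dot at (183,536) agrees with the earlier view.

```bash
python3 - <<'E'
from h import *
s=cap('scene')
S=lambda x,y:((x+.5)/10-.5+370,(y+.5)/10-.5+140)
z=arm.get_state()['tcp_pos'][2]-.064
for q in (z-.002,z,z+.002): print(onplane(s,[S(290,498)],q))
print(onplane(s,[S(286,541),S(300,545)],.045)); print('top',onplane(s,[S(395,258)],z+.07))
E
```

```text
[[0.54361734 0.35013894 0.0547879 ]]
[[0.54604269 0.34906204 0.0567879 ]]
[[0.54846805 0.34798513 0.0587879 ]]
[[0.54756375 0.35123023 0.045     ]
 [0.54858077 0.35424054 0.045     ]]
top [[0.54590927 0.35157083 0.1267879 ]]
```

```bash
python3 -m handwheel '[0.003,0,-0.001,0,0,0,0, 0,0.01,0,0,0,0,0, 0,0.01,0,0,0,0,0, 0,0.01,0,0,0,0,0, 0,0,0,0,0,0,0]'
python3 -m handwheel '[0,0.01,0,0,0,0,0, 0,0.01,0,0,0,0,0, 0,0,0,0,0,0,0]'
```

```text
time: 4.48
tcp_pos: [0.5505, 0.3526, 0.1004]
ee_rot: [0.574, -0.574, -0.413, 0.413]
contact_force: [0.0, 1.5, -0.6]
grip_width: 0.0244
time: 4.73
tcp_pos: [0.5507, 0.3526, 0.0887]
ee_rot: [0.574, -0.574, -0.413, 0.412]
contact_force: [-0.6, -0.4, -1.6]
grip_width: 0.0242
```

```bash
python3 -m handwheel '[0,0.007,0,0,0,0,0, 0,0.005,0,0,0,0,0, 0,0,0,0,0,0,0]'
python3 -m handwheel '[0,0.004,0,0,0,0,0, 0,0.003,0,0,0,0,0, 0,0,0,0,0,0,0]'
```

```text
time: 4.98
tcp_pos: [0.5511, 0.3525, 0.0826]
ee_rot: [0.574, -0.574, -0.413, 0.412]
contact_force: [-2.7, -1.5, -0.2]
grip_width: 0.0241
time: 5.23
tcp_pos: [0.5513, 0.3516, 0.0804]
ee_rot: [0.574, -0.574, -0.413, 0.412]
contact_force: [-6.3, -5.5, 10.7]
grip_width: 0.0244
```

```bash
python3 -m handwheel '[0,0,0,0,0,0,1, 0,0,0,0,0,0,1, 0,0,0,0,0,0,1, 0,0,0,0,0,0,1, 0,0,0,0,0,0,1, 0,0,0,0,0,0,1]'
python3 -m handwheel '[0,-0.05,0,0,0,0,1, 0,-0.06,0,0,0,0,1, 0,-0.06,0,0,0,0,1, 0,-0.06,0,0,0,0,1, 0,0,0,0,0,0,1]'
python3 - <<'E'
from h import *
t=cap('top'); s=cap('scene')
Z=t['range_z']
f=s['frame'];save(s,'s4.png',(370,140,450,200),5)
f=t['frame'];save(t,'t4.png',(70,170,150,230),5)
cv2.imwrite('pics/b4.png',np.hstack([cv2.imread('pics/s4.png'),cv2.imread('pics/t4.png')]))
hsv=cv2.cvtColor(t['frame'],cv2.COLOR_RGB2HSV).astype(int)
m=((hsv[...,0]<12)&(hsv[...,1]>110)&(hsv[...,2]>170)).astype(np.uint8); m[:, :340]=0; m[225:]=0;m[:,410:]=0
ct=max(cv2.findContours(m,0,1)[0],key=cv2.contourArea).reshape(-1,2)
P=(onplane(t,ct,.028)[:,:2]*1000).astype(np.float32); r=cv2.minAreaRect(P); print(r,cv2.boxPoints(r))
go([.5847,-.2957,.2],np.radians(62.07-90))
E
```

```text
time: 5.73
tcp_pos: [0.5517, 0.3531, 0.0788]
ee_rot: [0.574, -0.574, -0.414, 0.412]
contact_force: [-0.6, 0.5, -0.3]
grip_width: 0.0851
time: 6.15
tcp_pos: [0.5549, 0.3547, 0.2262]
ee_rot: [0.574, -0.574, -0.419, 0.407]
contact_force: [0.3, 1.1, 0.6]
grip_width: 0.0854
((584.7739868164062, -295.785400390625), (98.04303741455078, 49.4481315612793), 62.05548858642578) [[ 539.9604  -327.505  ]
 [ 583.643   -350.6772 ]
 [ 629.5876  -264.0658 ]
 [ 585.90497 -240.89362]]
tcp [0.5524 0.3532 0.2193] toolx yaw deg 71.45 tilt 0.46 F [-0.6 -0.8 -1.2] w 0.0854 t 6.25
shift norm [-1.0084  0.0267 -0.3951] rows>= 16.0
turn norm [ 0.0026 -0.4479  0.001 ] rows>= 12.0
```

View pics/b4.png

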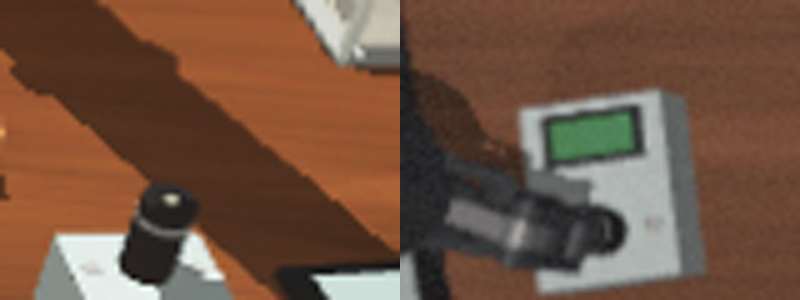

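The trigger is seated flush on the box, upright and free. The block is unmoved, with its long axis at 62°. I'll turn the jaws to -28° (+99.5° about tool y) and travel.

```bash
R='0,0,0,0,0.0395,0,1'
python3 -m handwheel '[0,0,0,0.0026,0.039,0.001,1, 0,0,0,0,0.0395,0,1, 0,0,0,0,0.0395,0,1, 0,0,0,0,0.0395,0,1, 0,0,0,0,0.0395,0,1, 0,0,0,0,0.0395,0,1, 0,0,0,0,0.0395,0,1, 0,0,0,0,0.0395,0,1]'
python3 -m handwheel '[0,0,0,0,0.0395,0,1, 0,0,0,0,0.0395,0,1, 0,0,0,0,0.0395,0,1, 0,0,0,0,0.0395,0,1, 0,0,0,0,0.0395,0,1, 0,0,0,0,0.0395,0,1, 0,0,0,0,0,0,1]'
python3 -c "
from h import *
go([.5865,-.2957,.2],np.radians(-28))"
```

```text
time: 6.92
tcp_pos: [0.5504, 0.3521, 0.2147]
ee_rot: [0.702, -0.701, -0.085, 0.091]
contact_force: [-0.1, 0.2, -0.5]
grip_width: 0.0854
time: 7.5
tcp_pos: [0.5504, 0.3522, 0.2148]
ee_rot: [-0.685, 0.686, -0.175, 0.169]
contact_force: [0.3, 1.0, 0.4]
grip_width: 0.0855
tcp [0.5504 0.3522 0.2148] toolx yaw deg -28.18 tilt 0.51 F [0.3 1.  0.4] w 0.0855 t 7.5
shift norm [ 0.5631  0.0236 -0.9234] rows>= 16.0
turn norm [ 0.0012 -0.001  -0.0026] rows>= 1.0
```

```bash
python3 -m handwheel '[0.0353,0,-0.0575,0.001,0,-0.0026,1, 0.0353,0,-0.0575,0,0,0,1, 0.0353,0,-0.0575,0,0,0,1, 0.0353,0,-0.0575,0,0,0,1, 0.0353,0,-0.0575,0,0,0,1, 0.0353,0,-0.0575,0,0,0,1, 0.0353,0,-0.0575,0,0,0,1, 0.0353,0,-0.0575,0,0,0,1]'
python3 -m handwheel '[0.0353,0,-0.0575,0,0,0,1, 0.0353,0,-0.0575,0,0,0,1, 0.0353,0,-0.0575,0,0,0,1, 0.0353,0,-0.0575,0,0,0,1, 0.0353,0,-0.0575,0,0,0,1, 0.0353,0,-0.0575,0,0,0,1, 0.0353,0,-0.0575,0,0,0,1, 0.0353,0,-0.0575,0,0,0,1]'
python3 -m handwheel '[0,0.04,0,0,0,0,1, 0,0.04,0,0,0,0,1, 0,0.04,0,0,0,0,1, 0,0.04,0,0,0,0,1, 0,0,0,0,0,0,1]'
python3 -c "
from h import *
go([.589,-.2955,.034],np.radians(-28))
s=cap('scene'); save(s,'s5.png',(60,90,200,230),4)"
```

```text
time: 8.17
tcp_pos: [0.5705, 0.0275, 0.2154]
ee_rot: [0.687, -0.686, 0.169, -0.17]
contact_force: [0.8, -0.4, -0.5]
grip_width: 0.0856
time: 8.83
tcp_pos: [0.5908, -0.2953, 0.2145]
ee_rot: [0.687, -0.686, 0.17, -0.17]
contact_force: [1.1, 0.6, -0.7]
grip_width: 0.0854
time: 9.25
tcp_pos: [0.588, -0.2916, 0.1133]
ee_rot: [0.688, -0.685, 0.173, -0.167]
contact_force: [-1.2, 0.5, -1.6]
grip_width: 0.0855
tcp [ 0.588  -0.2916  0.1133] toolx yaw deg -27.84 tilt 0.56 F [-1.2  0.5 -1.6] w 0.0855 t 9.25
shift norm [ 0.0058  0.132  -0.0051] rows>= 2.0
turn norm [-0.0004  0.0009 -0.0031] rows>= 1.0
```

View pics/s5.png

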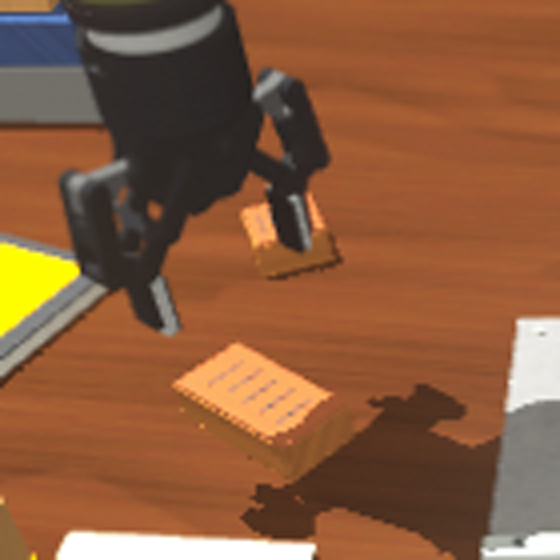

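The jaws straddle the oblong block across its width, with the fingertips at (170,325) and (300,240) and the block at (270,400). Descend and grip.

```bash
python3 -m handwheel '[0.003,0.05,-0.003,0,0,-0.003,1, 0.002,0.05,-0.002,0,0,0,1, 0,0.042,0,0,0,0,1, 0,0,0,0,0,0,1, 0,0,0,0,0,0,1]'
python3 -m handwheel '[0,0,0,0,0,0,0,0,0,0,0,0,0,0,0,0,0,0,0,0,0,0,0,0,0,0,0,0,0,0,0,0,0,0,0,0,0,0,0,0,0,0]' 60
python3 -c "
from h import *
go([.589,-.2955,.028],np.radians(-28))"
```

```text
time: 9.72
tcp_pos: [0.5933, -0.2977, 0.035]
ee_rot: [-0.686, 0.686, -0.167, 0.174]
contact_force: [1.1, -0.4, 0.2]
grip_width: 0.0858
time: 10.22
tcp_pos: [0.5917, -0.2972, 0.0399]
ee_rot: [0.688, -0.685, 0.169, -0.173]
contact_force: [-13.2, 7.7, 26.2]
grip_width: 0.0444
tcp [ 0.5917 -0.2972  0.0399] toolx yaw deg -28.0 tilt 0.46 F [-13.2   7.7  26.2] w 0.0444 t 10.22
shift norm [-0.0054  0.0199  0.0003] rows>= 1.0
turn norm [-0.0018  0.      0.0018] rows>= 1.0
```

Width 44 mm with 26 N upward means the fingers went in too high and closed over the top edge. I'll open again, settle lower and re-measure.

```bash
python3 -m handwheel '[0,0,0,0,0,0,1, 0,0,0,0,0,0,1, 0,0,0,0,0,0,1, 0,0,0,0,0,0,1, 0,0,0,0,0,0,1, 0,0,0,0,0,0,1]'
python3 - <<'E'
from h import *
go([.589,-.2955,.02],np.radians(-28))
s=cap('scene'); save(s,'s6.png',(60,110,200,230),5)
E
```

```text
time: 10.72
tcp_pos: [0.5934, -0.2978, 0.0345]
ee_rot: [-0.686, 0.686, -0.167, 0.175]
contact_force: [-0.4, 0.5, -0.2]
grip_width: 0.085
tcp [ 0.5934 -0.2978  0.0345] toolx yaw deg -27.99 tilt 0.61 F [-0.4  0.5 -0.2] w 0.085 t 10.72
shift norm [-0.0086  0.0242 -0.0001] rows>= 1.0
turn norm [-0.0008  0.      0.0033] rows>= 1.0
```

View pics/s6.png

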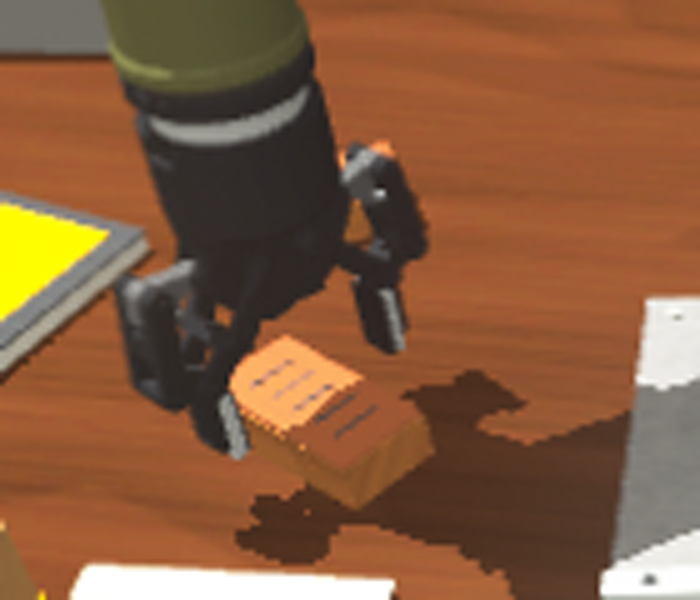

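The fingertips are at crop (235,455) and (395,350). The block's top corners are at (285,337), (430,412), (345,468) and (232,388), still between the fingers. I'll cast both onto their planes.

```bash
python3 - <<'E'
from h import *
s=cap('scene')
S=lambda p:((p[0]+.5)/5-.5+60,(p[1]+.5)/5-.5+110)
P=onplane(s,[S(p) for p in [(285,337),(430,412),(345,468),(232,388)]],.028); print(P.round(4),P.mean(0))
T=onplane(s,[S(p) for p in [(235,455),(395,350)]],.0305); print(T.round(4),T.mean(0),np.linalg.norm(T[0]-T[1]))
j=np.array([np.cos(np.radians(-28)),np.sin(np.radians(-28)),0]); d=P.mean(0)-T.mean(0); print('along jaw',d@j,'along long',d@[.469,.883,0])
E
```

```text
[[ 0.5535 -0.3278  0.028 ]
 [ 0.5981 -0.2383  0.028 ]
 [ 0.64   -0.264   0.028 ]
 [ 0.5935 -0.3378  0.028 ]] [ 0.59627782 -0.29194651  0.028     ]
[[ 0.6405 -0.3153  0.0305]
 [ 0.559  -0.2689  0.0305]] [ 0.59977911 -0.29211141  0.0305    ] 0.09380008423535474
along jaw -0.0031688786644470963 along long -0.0014965032247308103
```

```bash
python3 -m handwheel '[-0.004,0.009,0,0,0,0.003,1, 0,0.009,0,0,0,0,1, 0,0,0,0,0,0,1, 0,0,0,0,0,0,1, 0,0,0,0,0,0,1]'
python3 -m handwheel '[0,0,0,0,0,0,0,0,0,0,0,0,0,0,0,0,0,0,0,0,0,0,0,0,0,0,0,0,0,0,0,0,0,0,0,0,0,0,0,0,0,0]' 60
python3 -c "
from h import *
go([.589,-.2955,.024],np.radians(-28))"
```

```text
time: 11.23
tcp_pos: [0.5912, -0.2968, 0.0236]
ee_rot: [0.687, -0.685, 0.171, -0.172]
contact_force: [1.0, -0.3, -0.0]
grip_width: 0.0854
time: 11.73
tcp_pos: [0.5919, -0.2971, 0.0246]
ee_rot: [0.687, -0.685, 0.17, -0.172]
contact_force: [-0.4, -0.4, 3.8]
grip_width: 0.0481
tcp [ 0.5919 -0.2971  0.0246] toolx yaw deg -28.0 tilt 0.21 F [-0.4 -0.4  3.8] w 0.0481 t 11.73
shift norm [-0.0055  0.0009  0.0001] rows>= 1.0
turn norm [-0.0009  0.      0.0008] rows>= 1.0
```

```bash
python3 -m handwheel '[0,-0.04,0,0,0,0,0, 0,-0.06,0,0,0,0,0, 0,-0.04,0,0,0,0,0, 0,0,0,0,-0.039,0,0, 0,0,0,0,-0.039,0,0, 0,0,0,0,-0.039,0,0, 0,0,0,0,-0.039,0,0, 0,0,0,0,-0.039,0,0]'
python3 -m handwheel '[0,0,0,0,-0.0095,0,0, 0,0,0,0,0,0,0, 0,0,0,0,0,0,0]'
python3 - <<'E'
from h import *
go([.609,-.0006,.10],np.radians(8.8))
E
```

```text
time: 12.4
tcp_pos: [0.5906, -0.2964, 0.107]
ee_rot: [0.706, -0.705, -0.046, 0.046]
contact_force: [-0.4, -0.8, -1.5]
grip_width: 0.0487
time: 12.65
tcp_pos: [0.5907, -0.2967, 0.1072]
ee_rot: [0.706, -0.704, -0.054, 0.053]
contact_force: [-0.2, 0.1, -1.4]
grip_width: 0.0483
tcp [ 0.5907 -0.2967  0.1072] toolx yaw deg 8.73 tilt 0.15 F [-0.2  0.1 -1.4] w 0.0483 t 12.65
shift norm [0.105  0.0132 0.4831] rows>= 8.0
turn norm [-0.0007 -0.0004  0.0005] rows>= 1.0
```

```bash
python3 -m handwheel '[0.013,0,0.06,0,0,0,0, 0.013,0,0.06,0,0,0,0, 0.013,0,0.06,0,0,0,0, 0.013,0,0.06,0,0,0,0, 0.013,0,0.06,0,0,0,0, 0.013,0,0.06,0,0,0,0, 0.013,0,0.06,0,0,0,0, 0.013,0,0.06,0,0,0,0]'
python3 -m handwheel '[0,0.02,0,0,0,0,0, 0,0.02,0,0,0,0,0, 0,0,0,0,0,0,0, 0,0,0,0,0,0,0, 0,0,0,0,0,0,0]'
python3 - <<'E'
from h import *
go([.609,-.0006,.06],np.radians(8.8))
s=cap('scene'); t=cap('top')
save(s,'s7.png',(170,120,300,240),6)
E
```

```text
time: 13.32
tcp_pos: [0.6084, -0.0009, 0.1082]
ee_rot: [0.706, -0.704, -0.055, 0.053]
contact_force: [2.3, 0.6, -1.6]
grip_width: 0.0487
time: 13.73
tcp_pos: [0.6087, -0.005, 0.0845]
ee_rot: [0.705, -0.705, -0.054, 0.052]
contact_force: [-0.1, 0.0, -1.9]
grip_width: 0.0484
tcp [ 0.6087 -0.005   0.0845] toolx yaw deg 8.61 tilt 0.12 F [-0.1  0.  -1.9] w 0.0484 t 13.73
shift norm [0.0015 0.0408 0.0072] rows>= 1.0
turn norm [-0.0001 -0.0011  0.0007] rows>= 1.0
```

View pics/s7.png

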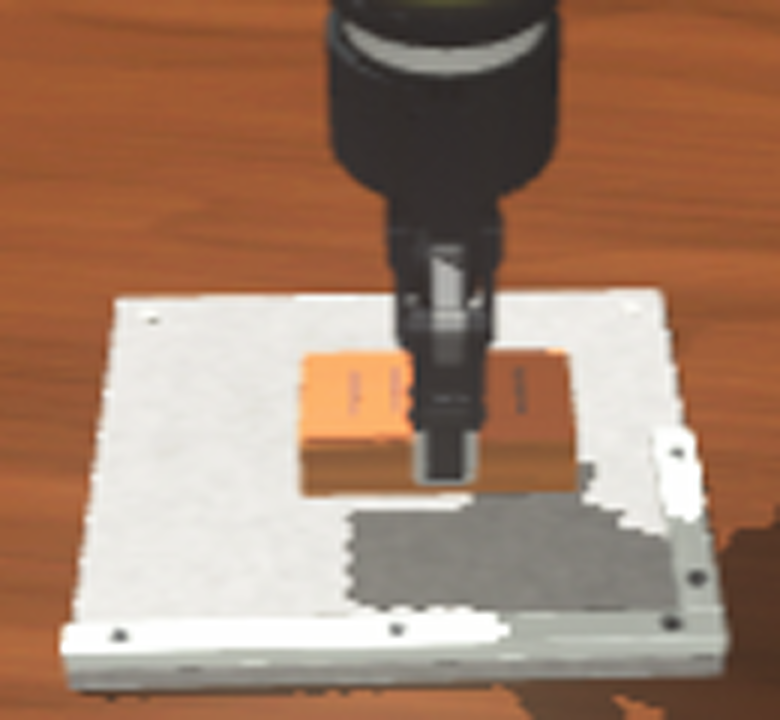

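The block is held parallel to the long fence. Its lower front edge runs (302,495) to (578,490), the fingertip is at (445,485), and the inner corner is at about (678,610). Next: the clearance and the distances to go.

```bash
python3 - <<'E'
from h import *
s=cap('scene'); tcp=arm.get_state()['tcp_pos']; a=np.radians(8.8); bx=np.array([np.cos(a),np.sin(a),0]); by=np.array([-np.sin(a),np.cos(a),0])
S=lambda p:((p[0]+.5)/6-.5+170,(p[1]+.5)/6-.5+120)
def atjaw(p,d):
    r=onplane(s,[S(p)],0)[0]-s['origin']; o=s['origin']+np.array([.0035,0,0]); k=((tcp-o)@bx+d)/(r@bx); return (o+k*r)[2]
print('block bottom z',atjaw((440,494),.025),'expected',tcp[2]-.0246,'tip z (25..40mm)',[round(atjaw((445,485),d),4) for d in (.025,.032,.04)])
C=onplane(s,[S((678,610))],.022)[0]; E=onplane(s,[S((302,495)),S((578,490))],tcp[2]-.0246)
print('corner',C,'edge',E); print('edge yaw',np.degrees(np.arctan2(*(E[1]-E[0])[:2][::-1]))-90)
for e in E: print('to go x,y',(C-e)@bx,(C-e)@by)
F=onplane(s,[S((508,612)),S((80,625))],.022); print(F,'fence yaw',np.degrees(np.arctan2(*(C-F[1])[:2][::-1]))-90)
E
```

```text
block bottom z 0.05470195351136209 expected 0.06047765460057185 tip z (25..40mm) [np.float64(0.0592), np.float64(0.0657), np.float64(0.0733)]
corner [0.64690958 0.08725723 0.022     ] edge [[ 0.64364714 -0.05133142  0.06047765]
 [ 0.62847067  0.04728344  0.06047765]]
edge yaw 8.748971686952558
to go x,y 0.024426136227898954 0.1364581274495411
to go x,y 0.024337274682253694 0.0366823387496161
[[ 0.65560795  0.02543481  0.022     ]
 [ 0.68127443 -0.12758051  0.022     ]] fence yaw 9.087887526505057
```

```bash
python3 -m handwheel '[0,0.03,0,0,-0.001,0.0007,0, 0,0.03,0,0,0,0,0, 0,0.016,0,0,0,0,0, 0,0,0,0,0,0,0, 0,0,0,0,0,0,0, 0,0,0,0,0,0,0]'
python3 -c "
from h import *
go([.6087,-.005,.038],np.radians(8.85))"
```

```text
time: 14.38
tcp_pos: [0.6092, -0.0029, 0.0394]
ee_rot: [0.705, -0.704, -0.056, 0.055]
contact_force: [-0.0, 0.3, -1.8]
grip_width: 0.0488
tcp [ 0.6092 -0.0029  0.0394] toolx yaw deg 8.96 tilt 0.09 F [-0.   0.3 -1.8] w 0.0488 t 14.38
shift norm [-0.0014  0.0024 -0.0033] rows>= 1.0
turn norm [-0.0004  0.0006  0.0003] rows>= 1.0
```

```bash
python3 -m handwheel '[0.01,0,0.015,0,0,0,0, 0.01,0,0.015,0,0,0,0, 0,0,0.01,0,0,0,0, 0,0,0.007,0,0,0,0, 0,0,0,0,0,0,0, 0,0,0,0,0,0,0]'
python3 -c "
from h import *
go([.6087,-.005,.038],np.radians(8.85))"
```

```text
time: 14.88
tcp_pos: [0.6161, 0.0277, 0.0388]
ee_rot: [0.705, -0.704, -0.056, 0.056]
contact_force: [-1.3, -0.7, -2.7]
grip_width: 0.0486
tcp [0.6161 0.0277 0.0388] toolx yaw deg 9.06 tilt 0.08 F [-1.3 -0.7 -2.7] w 0.0486 t 14.88
shift norm [-0.0207  0.0013 -0.0519] rows>= 1.0
turn norm [-0.0004  0.0011 -0.    ] rows>= 1.0
```

```bash
python3 -m handwheel '[0,0,0.004,0,0,0,0, 0,0,0,0,0,0,0, 0,0,0,0,0,0,0]'
python3 -m handwheel '[0,0,0.004,0,0,0,0, 0,0,0,0,0,0,0, 0,0,0,0,0,0,0]'
python3 -m handwheel '[0,0,0.004,0,0,0,0, 0,0,0,0,0,0,0, 0,0,0,0,0,0,0]'
```

```text
time: 15.13
tcp_pos: [0.6158, 0.0292, 0.0389]
ee_rot: [0.705, -0.704, -0.055, 0.055]
contact_force: [0.3, 0.1, -1.6]
grip_width: 0.0483
time: 15.38
tcp_pos: [0.6155, 0.032, 0.0389]
ee_rot: [0.705, -0.704, -0.055, 0.055]
contact_force: [-0.2, -1.0, -2.3]
grip_width: 0.0485
time: 15.63
tcp_pos: [0.6152, 0.0345, 0.0389]
ee_rot: [0.705, -0.704, -0.056, 0.055]
contact_force: [-1.2, -0.3, -0.7]
grip_width: 0.0484
```

```bash
python3 -m handwheel '[0,0,0.004,0,0,0,0, 0,0,0,0,0,0,0, 0,0,0,0,0,0,0]'
python3 -m handwheel '[0,0,0.004,0,0,0,0, 0,0,0,0,0,0,0, 0,0,0,0,0,0,0]'
```

```text
time: 15.88
tcp_pos: [0.6149, 0.0354, 0.039]
ee_rot: [0.705, -0.705, -0.055, 0.055]
contact_force: [-0.2, -2.7, -1.7]
grip_width: 0.0485
time: 16.13
tcp_pos: [0.6149, 0.0355, 0.0392]
ee_rot: [-0.704, 0.706, 0.055, -0.054]
contact_force: [0.7, -6.8, -0.5]
grip_width: 0.0485
```

```bash
python3 -m handwheel '[0.005,0,-0.008,0,0,0,0, 0.006,0,0,0,0,0,0, 0,0,0,0,0,0,0, 0,0,0,0,0,0,0]'
python3 -m handwheel '[0.004,0,0,0,0,0,0, 0,0,0,0,0,0,0, 0,0,0,0,0,0,0]'
python3 -m handwheel '[0.004,0,0,0,0,0,0, 0,0,0,0,0,0,0, 0,0,0,0,0,0,0]'
python3 -m handwheel '[0.004,0,0,0,0,0,0, 0,0,0,0,0,0,0, 0,0,0,0,0,0,0]'
```

```text
time: 16.47
tcp_pos: [0.622, 0.0364, 0.0388]
ee_rot: [0.706, -0.704, -0.056, 0.056]
contact_force: [-0.8, -1.2, -1.4]
grip_width: 0.0486
time: 16.72
tcp_pos: [0.6241, 0.0362, 0.0388]
ee_rot: [0.706, -0.704, -0.056, 0.056]
contact_force: [-0.1, 0.8, -1.5]
grip_width: 0.0482
time: 16.97
tcp_pos: [0.6253, 0.0362, 0.0384]
ee_rot: [0.706, -0.704, -0.054, 0.056]
contact_force: [-5.3, -0.2, -1.0]
grip_width: 0.0484
time: 17.22
tcp_pos: [0.6254, 0.0361, 0.0379]
ee_rot: [0.706, -0.704, -0.052, 0.058]
contact_force: [-9.4, 0.4, 2.3]
grip_width: 0.0487
```

```bash
python3 -m handwheel '[-0.003,0,0.004,0,0,0,0, 0,0,0.004,0,0,0,0, 0,0,0,0,0,0,0, 0,0,0,0,0,0,0]'
python3 -m handwheel '[0,0,0.006,0,0,0,0, 0,0,0,0,0,0,0, 0,0,0,0,0,0,0]'
python3 -m handwheel '[0.003,0,0.004,0,0,0,0, 0,0,0,0,0,0,0, 0,0,0,0,0,0,0]'
python3 -c "
from h import *
go([.6087,-.005,.038],np.radians(8.85))"
```

```text
time: 17.55
tcp_pos: [0.6252, 0.0371, 0.0383]
ee_rot: [-0.704, 0.706, 0.054, -0.056]
contact_force: [-3.9, -6.1, -1.7]
grip_width: 0.0485
time: 17.8
tcp_pos: [0.6251, 0.0372, 0.0386]
ee_rot: [-0.703, 0.707, 0.054, -0.055]
contact_force: [-3.1, -10.9, -1.3]
grip_width: 0.0485
time: 18.05
tcp_pos: [0.6253, 0.0373, 0.0386]
ee_rot: [-0.702, 0.708, 0.052, -0.056]
contact_force: [-7.1, -15.4, 2.5]
grip_width: 0.0486
tcp [0.6253 0.0373 0.0386] toolx yaw deg 8.74 tilt 0.6 F [ -7.1 -15.4   2.5] w 0.0486 t 18.05
shift norm [-0.038   0.0017 -0.0655] rows>= 2.0
turn norm [ 0.0028 -0.0006 -0.0018] rows>= 1.0
```

```bash
python3 -m handwheel '[0,0.003,0,0,0,0,0, 0,0,0,0,0,0,0, 0,0,0,0,0,0,0, 0,0,0,0,0,0,0]'
python3 -m handwheel '[0,0.002,0,0,0,0,0, 0,0,0,0,0,0,0, 0,0,0,0,0,0,0]'
python3 - <<'E'
from h import *
go([.6087,-.005,.038],np.radians(8.85))
s=cap('scene'); f=s['frame']; hsv=cv2.cvtColor(f,cv2.COLOR_RGB2HSV).astype(int)
m=((hsv[...,0]<14)&(hsv[...,1]>100)&(hsv[...,2]>90)).astype(np.uint8); m[:,:215]=0; m[:,300:]=0; m[:165]=0; m[225:]=0
n,l,st,ce=cv2.connectedComponentsWithStats(m)
ys,xs=np.where(m>0); W=bydepth(s,np.c_[xs,ys]); k=(W[:,2]>.03)&(W[:,2]<.05)&(W[:,1]<.1)
print(st[1:][st[1:,4]>20],'n',k.sum()); P=W[k]
A=np.c_[P[:,:2],np.ones(len(P))]; co=np.linalg.lstsq(A,P[:,2],rcond=None)[0]; print('top z median',np.median(P[:,2]),'slope',co[:2])
B=[W2 for W2 in bydepth(s,[(210,200),(205,190)])]; print('board z',B)
P=onplane(s,np.c_[xs,ys][k],.04); print('rect top',cv2.minAreaRect((P[:,:2]*1000).astype(np.float32)))
E
```

```text
time: 18.38
tcp_pos: [0.6253, 0.0372, 0.0375]
ee_rot: [-0.702, 0.708, 0.052, -0.055]
contact_force: [-8.3, -16.0, 6.4]
grip_width: 0.0486
time: 18.63
tcp_pos: [0.6253, 0.0372, 0.0367]
ee_rot: [-0.702, 0.708, 0.052, -0.055]
contact_force: [-11.2, -15.0, 9.1]
grip_width: 0.0484
tcp [0.6253 0.0372 0.0367] toolx yaw deg 8.72 tilt 0.56 F [-11.2 -15.    9.1] w 0.0484 t 18.63
shift norm [-0.038  -0.0014 -0.0653] rows>= 2.0
turn norm [ 0.0026 -0.0007 -0.0018] rows>= 1.0
[[215 165  31   4 124]
 [281 165  19  55 782]
 [239 201  19  21 130]
 [268 201  16  21 254]
 [246 204   3   9  21]] n 320
top z median 0.0381299816871129 slope [-0.10173006 -0.00662469]
board z [array([ 0.58783611, -0.08706062,  0.01053814]), array([ 0.55409852, -0.10619057,  0.01057425])]
rect top ((635.4948120117188, 35.9686279296875), (53.76775360107422, 97.10254669189453), 9.431770324707031)
```

```bash
python3 -m handwheel '[0.001,0,0,0,0,0,0, 0,0,0,0,0,0,0, 0,0,0,0,0,0,0, 0,0,0,0,0,0,0, 0,0,0,0,0,0,0, 0,0,0,0,0,0,0, 0,0,0,0,0,0,0, 0,0,0,0,0,0,0]'
python3 - <<'E'
from h import *
t=cap('top'); f=t['frame']; m=(f.max(2)<75).astype(np.uint8); m[:, :95]=0; m[:,125:]=0; m[:203]=0; m[:,:]=m; m[230:]=0
ys,xs=np.where(m>0); W=bydepth(t,np.c_[xs,ys]); k=W[:,2]>.075; print('trigger top z, xy',np.median(W[k],axis=0),k.sum())
go([.6087,-.005,.038],np.radians(8.85))
E
```

```text
time: 19.35
tcp_pos: [0.6253, 0.0372, 0.0367]
ee_rot: [-0.702, 0.708, 0.052, -0.056]
contact_force: [-11.8, -15.9, 10.2]
grip_width: 0.0485
trigger top z, xy [0.54283841 0.34669786 0.086761  ] 68
tcp [0.6253 0.0372 0.0367] toolx yaw deg 8.72 tilt 0.59 F [-11.8 -14.   11.4] w 0.0488 t 19.4
shift norm [-0.0381 -0.0013 -0.0653] rows>= 2.0
turn norm [ 0.0025 -0.0007 -0.0021] rows>= 1.0
```

```bash
python3 -c "
from bench import arm
print(arm.sign_off())"
```

```text
the job is handed in; nothing more can be done
None
```

The trigger is plugged into the control box socket and released, and the oblong block is held in the fence corner, copper face up. I handed the job in at about 19.4 s of the 61 s allowed; no verdict is reported.

**Trigger:** The last depth check put its top at 86.8 mm, against 87 mm for fully home. The picture after release showed it upright, with the gripper clear. That same check put its top about 4.5 mm from the socket in y. I put that down to the highlight being cut out of the colour mask, since the jack went in without side load and seated.

**Block:** I set it against each fence in turn, then pressed into both. The wrist force held steady at about 12–14 N along the board's x and 12–14 N along its y. The TCP position did not change, and the block's top measured 27.6 mm above the board, so it is lying flat.
- **Angle:** The tool's angle was 8.7°. The fence measured 8.8° from the top camera and about 9.1° from the scene camera. A rough colour-mask outline of the block gave 9.4°, but it includes part of the block's side face.
- **Not measured:** Each fence's share of the force was not measured separately, only the total at the wrist.

**What went wrong on the way:** The first grip on the block closed over its top edge at 44 mm width with 26 N upward. I reopened, went lower and gripped it properly. The scene and top cameras disagreed by up to 6 mm in x, so I worked from differences within one view and from contact. I did not measure the bystanders again at the end; no move was meant to touch them.

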